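# Click the extraction pipe onto the dust box

## Task

Fit the bell-mouthed extraction pipe, the one with the small hole in its side, bell end down onto the upright stub of the dust box: push it gently down over the spring button until it sits fully home on the shoulder, then turn it until the button clicks out through the hole, and let go. Do it with a light hand: pressing on the stub with 40 N is too much. Leave the other things on the bench where they are.

Things in the scene. Friction and masses are not known exactly. Their poses are not given: they have to be found in the camera images.
- pipe_mid (a point): Centre (half-way up the axis) of the loose aluminium pipe that stands bell end down on the bench; z up along the pipe. 140 mm long, 40 mm outside, 32 mm inside diameter; a low rim at the top 5 mm (42 mm across). Its lowest 10 mm widen to a bell, 43 mm inside and 48 mm outside at the end. 0.11 to 0.22 kg. A thicker plain pipe (50 x 110 mm, no hole, no bell) is a bystander.
- pipe_hole (a point): Middle of the pipe's only side hole, at the outer face, 20 mm from the pipe's axis on the pipe's +x side and 34 mm above its bell end (36 mm below its centre). The hole is 12 mm high and 12 mm wide, through the 4 mm wall. Axes as the pipe's: x points out of the hole, z up.
- stub: Fixed grey dust box, 120 x 120 x 30 mm, origin under the stub's axis at bench height, z up. The spring button (10 mm steel ball nose) sticks out of the stub's side 74 mm above the bench, its tip 21 mm from the axis, roughly on the box's +x side: its band may be turned anywhere up to 0.8 rad either way of +x, which is not reported.
- shoulder (a point): Centre of the flat shoulder on which the pipe's bell end rests when home, 40 mm above the bench, top of a dark collar 54 mm across. With the pipe home its hole is level with the button; the button comes out when they agree in turn to within about 6 degrees, and then the pipe can be neither turned nor lifted.
- stub_tip (a point): Top of the upright steel stub, 105 mm above the bench, 65 mm above the shoulder. The stub is 30 mm in diameter and tapers over its top 12 mm to 18 mm. Pushing the bell over the button takes about 10 N down.
- button (a joint): How far the spring button is pushed into the stub, in m: 0 fully out (free, or clicked out through the hole), 0.0035 to 0.005 while the pipe wall covers it, at most 0.009. Spring force about 2 N when out, 5 N at 0.005.
Mind the look-alikes: they are no part of the job. Of the things like the stub, leave any that is orange, pink or purple; of the rest the larger one is meant.

How it is judged:
By the outcome, as a careful person would: the job done as asked, in the order asked, and still so for the second after the job is handed in, with the robot touching nothing.
It also fails if it takes over 64 s, if anything falls off the work surface, if the arm or the gripper's body presses on something with over 40 N, if the wrist force passes 120 N, or if a joint passes its speed limit or range.

## Robot

A 6-joint arm with a two-finger parallel gripper is mounted at the origin on the work surface. World frame = base frame: x ahead of the robot, y to its left, z up, the work surface at z = 0. Lengths are in mm, angles in rad, forces in N, time in s.
With the tool pointing down it reaches from about 350 to 975 mm from the base axis. Payload 7.1 kg.
Tool frame: the origin (TCP) lies midway between the tips of the shut fingers; the grasp point (between the pads) lies 19 mm behind it (ctrl.grip_point_offset is the distance from the TCP to the grasp point, in mm); z points along the fingers, y is the line along which they close (so a half turn about z gives the same grasp; the last joint's range is limited). The gripper opens to 88 mm and grips with 3 to 60 N. Pads are 20 mm wide; open, the fingers measure 115 mm over their backs; the gripper's body (75 mm by 178 mm) begins 61 mm behind the grasp point.
Start: joints at [-1.352, 0.423, 1.63, -0, 1.089, -0.019], TCP at [147.247, -607.39, 222.675] pointing down, gripper open.
Joint ranges: [-3, 3], [-0.9, 2.11], [0.09, 2.58], [-1.31, 4.45], [0.11, 2.69], [-2.54, 2.54]. Speed limits (rad/s): [2.39, 2.39, 3.01, 3.14, 3.14, 3.14].

## Interface

Orientations are given as a rotation vector (axis times angle).
In Python, from workcell import get_obs, optics, close_job, spotter, ctrl gives the robot as it stands. The module is installed in compiled form; this text tells all that it offers.
- The arm moves only by the tool move_arm, never from a script. Its argument "rows" is a list of rows, each a list of 5 numbers: the shift along the tool's x, y, z in cm, then the turn about the tool's z in degrees, then the opening in per cent of the stroke, from 0 (shut) to 100 (fully open). A call has 1 to 10 rows; each row shifts and turns the commanded pose from where the row before left it, along the tool's axes as they then stand; what a row does not reach is not made up. A row lasts 1/8 s, in which the tool goes at most 62.5 mm and 10.7 degrees, less where a joint would pass 70% of its speed; a pose out of reach is approached as far as the arm can. A call with a gripper value outside its range is refused whole. The fingers move at their own pace and stop on an object; the grip force is fixed at half the most. Time passes only in rows, so rows that do not move let the fingers close. It gives the time, the measured TCP pose, the force, the opening and the grip force at its end, in the units of the state.
- get_obs(): the state, without advancing time (a new reading comes with each control period).
- optics.get_image(name): name is "scene" or "top" or "wrist"; returns the picture (420x560x3 uint8, blue, green, red); there is no depth.
- optics.calibration(name): a dict with "camera_matrix" (3x3 intrinsics, pixels), "distortion" ([k1, k2, p1, p2, k3] as OpenCV has them; the pictures are not rectified), "xyz" and "orientation" of the camera in the world. Camera axes: x right, y down, z forward; pixel columns grow to the right and rows downward; lengths in mm; the calibration is good to about 2 mm. A picture is of the moment at which its call begins: read the wrist's pose just before it. calibration takes no time and is no camera call; for the wrist camera it gives the pose at the moment of the call.
- close_job(): hands the job in; it is judged then, once.
Trained networks look in the newest picture that a camera, given by its name, has taken for a name from the list of things; names that differ only in an ending like _2 or _b are one class to them, and where a whole thing is asked for, a point or a joint stands for the part that bears it (a point fixed in the world has none). Each returns a list of dicts, best first, with "conf" (0 to 1); they miss things now and then, are a little off and sometimes report something else, mostly with a low value. They report only what shows in the picture. A call takes as long as a camera call. They do not tell look-alikes from the thing itself.
- spotter.find_in(camera, label): "point" ([column, row] in pixels, amid what is visible of it).
- spotter.regions_of(camera, label): "region" (420x560 bool, what is visible of it) and "point" ([column, row] in pixels, amid what is visible of it).
The state is a dict: "t": time; "qpos": joint angles; "qvel": joint speeds; "joint_torque": joint torques, N m; "ee_pos": TCP position; "orientation": TCP orientation; "ft_force": force on the tool from outside, world axes, zero at the start; "moment": the same for the moment, N m; "width": finger opening in mm; "grasp_force": force on a finger pad.
Only numpy, scipy, OpenCV 4.12 (cv2) and the standard library are available. Lean on these libraries where they do the work, as an engineer would, in place of code of your own. Each camera call takes 0.05 s, during which the arm holds its last target. There are 200 camera calls.

## Working session

There is one attempt and no reset: what is moved stays moved. The work goes in short steps, Python scripts to look and compute and a tool call to move; the robot and the scene stay as the last step left them, time stands still between calls to the robot, and variables do not carry over. Pictures are saved under pics/ and viewed, at most 10 in all, crops included, and the job is handed in when it is done.

Besides the shell and the picture viewer there is one more tool, called after ">>>" by a JSON object that holds its "method" and its "body". move_arm: Moves the arm, as the interface text tells. Its arguments: {"type":"object","properties":{"rows":{"type":"array","items":{"type":"array","items":{"type":"number"}}}},"required":["rows"]}

```bash
mkdir -p pics
cat > h.py <<'E'
import numpy as np, cv2
from scipy.spatial.transform import Rotation as R
from workcell import get_obs, optics, close_job, spotter, ctrl
def cam(n):
    c=optics.calibration(n); o=np.array(c["orientation"],float)
    M=o if o.shape==(3,3) else R.from_rotvec(o).as_matrix()
    return np.array(c["camera_matrix"]),np.array(c["distortion"]),np.array(c["xyz"],float),M
def ray(c,p):
    K,D,t,M=c
    u=cv2.undistortPoints(np.array([[p]],float),K,D)[0,0]
    return M@np.array([u[0],u[1],1])
def atz(c,p,z):
    d=ray(c,p); return c[2]+d*(z-c[2][2])/d[2]
def proj(c,P):
    K,D,t,M=c
    return cv2.projectPoints(np.atleast_2d(P).astype(float),cv2.Rodrigues(M.T)[0],-M.T@t,K,D)[0][:,0]
E
python3 - <<'E'
from h import *
for n in ("scene","top"):
    im=optics.get_image(n); cv2.imwrite(f"pics/{n}1.png",im)
    c=cam(n); print(n,c[2].round(),c[3].round(2).tolist(),c[0][0,0])
    for l in ("pipe_mid","pipe_hole","stub","shoulder","stub_tip","button"):
        print(l,[(np.round(d["point"]).tolist(),round(d["conf"],2)) for d in spotter.find_in(n,l)][:5])
o=get_obs();print(o["t"],o["ee_pos"],o["orientation"],o["ft_force"],ctrl.grip_point_offset)
E
```

```text
scene [1363. -121.  689.] [[-0.01, 0.55, -0.83], [1.0, -0.01, -0.02], [-0.02, -0.83, -0.55]] 414.828897224424
pipe_mid [([395.0, 258.0], 0.88)]
pipe_hole [([396.0, 258.0], 0.7)]
stub [([148.0, 226.0], 0.92), ([227.0, 208.0], 0.87), ([298.0, 262.0], 0.87), ([160.0, 268.0], 0.67), ([237.0, 255.0], 0.61)]
shoulder [([299.0, 260.0], 0.72), ([152.0, 226.0], 0.66), ([238.0, 259.0], 0.61), ([162.0, 270.0], 0.57), ([227.0, 209.0], 0.57)]
stub_tip [([152.0, 229.0], 0.94), ([236.0, 256.0], 0.81), ([300.0, 259.0], 0.79), ([229.0, 212.0], 0.76), ([164.0, 270.0], 0.73)]
button [([234.0, 258.0], 0.57)]
top [ 323. -121. 1206.] [[0.01, -0.99, 0.14], [-1.0, -0.02, -0.01], [0.02, -0.14, -0.99]] 458.0820813925409
pipe_mid []
pipe_hole [([173.0, 150.0], 0.75)]
stub [([261.0, 189.0], 0.89), ([422.0, 243.0], 0.84), ([391.0, 180.0], 0.8), ([323.0, 188.0], 0.75)]
shoulder [([421.0, 244.0], 0.82), ([324.0, 189.0], 0.75), ([264.0, 186.0], 0.65), ([342.0, 272.0], 0.61), ([388.0, 178.0], 0.57)]
stub_tip [([388.0, 178.0], 0.95), ([421.0, 243.0], 0.73), ([343.0, 275.0], 0.58)]
button []
0.7 [ 147.24678724 -607.39008072  222.72920823] [3.11936070e+00 3.72625784e-01 1.19926528e-05] [-0.08520172 -0.24776659  0.72352673] 18.700000000000003
```

View pics/scene1.png

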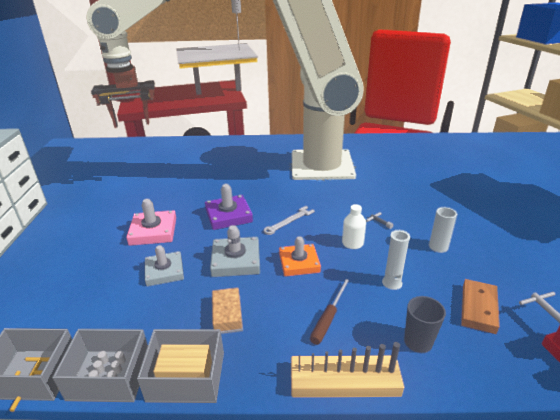

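View pics/top1.png

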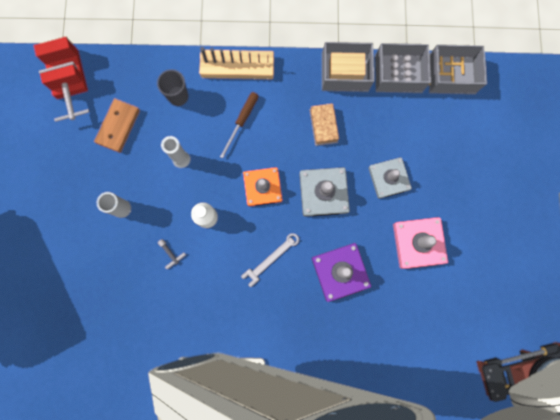

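The target is the larger grey box, at scene (236,255) and top (326,190). The belled pipe is at scene (396,260) and top (177,153). Next I'll take enlarged crops and region measurements.

```bash
cat > m.py <<'E'
from h import *
from scipy.optimize import least_squares
ims={n:optics.get_image(n) for n in("scene","top")}
cs,ct=cam("scene"),cam("top")
def crop(n,u,v,w=33,h=25): return cv2.resize(ims[n][v-h:v+h+1,u-w:u+w+1],(400,300),interpolation=cv2.INTER_CUBIC)
cv2.imwrite("pics/crops.png",np.vstack([np.hstack([crop("scene",236,250,36,27),crop("scene",397,260,44,33)]),np.hstack([crop("top",326,190,36,27),crop("top",177,153)])]))
# box: region of stub nearest known pixel, both cams
def reg(n,l,p):
    L=spotter.regions_of(n,l); 
    if not L: return None
    d=min(L,key=lambda d:np.hypot(*(np.array(d["point"])-p))); print(n,l,np.round(d["point"]),d["conf"],d["region"].sum()); return d["region"]
rs=reg("top","stub",(326,190)); rp=reg("top","pipe_mid",(177,153)); 
optics.get_image("scene"); ss=reg("scene","stub",(236,256)); sp=reg("scene","pipe_mid",(397,260))
for n,r in(("tp",rp),("ts",rs),("sp",sp),("ss",ss)):
    if r is not None:
        y,x=np.where(r); print(n,x.min(),x.max(),y.min(),y.max(), cv2.minAreaRect(np.c_[x,y].astype(np.float32)))
def sil(c,P):
    h=cv2.convexHull(proj(c,P).astype(np.float32)); m=np.zeros((420*4,560*4),np.uint8)
    cv2.fillConvexPoly(m,np.round(h*4+1.5).astype(int),1); return cv2.resize(m.astype(np.float32),(560,420),interpolation=cv2.INTER_AREA)
a=np.linspace(0,2*np.pi,40,endpoint=False)
def ring(x,y,z,r): return np.c_[x+r*np.cos(a),y+r*np.sin(a),0*a+z]
def pipe(c,x,y):
    return np.maximum(sil(c,np.r_[ring(x,y,0,24),ring(x,y,10,20)]),sil(c,np.r_[ring(x,y,8,20),ring(x,y,135,20),ring(x,y,135,21),ring(x,y,140,21)]))
def box(c,x,y,t):
    q=np.array([[60,60],[60,-60],[-60,-60],[-60,60]])@np.array([[np.cos(t),np.sin(t)],[-np.sin(t),np.cos(t)]])+[x,y]
    m=sil(c,np.r_[np.c_[q,[0]*4],np.c_[q,[30]*4]])
    return np.maximum(m,sil(c,np.r_[ring(x,y,30,15),ring(x,y,93,15),ring(x,y,105,9)]))
from scipy.optimize import minimize
def fit(f,obs,x0,step):
    cost=lambda p:sum(np.abs(f(c,*p)-r).sum() for c,r in obs if r is not None)
    s=np.array([x0]+[np.array(x0)+np.eye(len(x0))[i]*step[i] for i in range(len(x0))])
    r=minimize(cost,x0,method="Nelder-Mead",options=dict(initial_simplex=s,xatol=.1,fatol=.5)); return r.x.round(3),r.fun
x0=atz(ct,(171,145),140)[:2]; print("pipe0",x0,atz(cs,(393,285),0))
print(fit(pipe,[(ct,rp),(cs,sp)],x0,[8,8]))
for o in ([(ct,rp)],[(cs,sp)]): 
    if o[0][1] is not None: print(fit(pipe,o,x0,[8,8]))
x0=atz(ct,(325,192),30)[:2]
for t in(-.1,.1): print(fit(box,[(ct,rs),(cs,ss)],[*x0,t],[8,8,.1]))
for o in ([(ct,rs)],[(cs,ss)]): print(fit(box,o,[*x0,.05],[8,8,.1]))
E
python3 m.py
```

```text
top stub [324. 189.] 0.76 2141
top pipe_mid [174. 149.] 0.64 562
scene stub [235. 256.] 0.56 1784
scene pipe_mid [396. 260.] 0.68 1109
tp 161 189 136 167 ((175.09901428222656, 151.50991821289062), (34.96879577636719, 17.801015853881836), 50.710594177246094)
ts 300 348 168 215 ((323.4797058105469, 191.71572875976562), (46.66681671142578, 47.45053482055664), 85.91438293457031)
sp 382 410 230 288 ((396.0159912109375, 258.9120178222656), (20.392940521240234, 59.74774169921875), 10.30484676361084)
ss 211 259 227 276 ((235.0, 251.5), (49.0, 48.0), 90.0)
pipe0 [620.82605587 117.68806792] [635.51508699 124.14504462   0.        ]
(array([624.647, 123.563]), np.float64(105.1875))
(array([622.856, 121.481]), np.float64(23.8125))
(array([624.419, 124.135]), np.float64(51.0625))
(array([ 5.36365e+02, -2.60364e+02,  9.60000e-02]), np.float64(383.3125))
(array([ 5.36584e+02, -2.60535e+02,  8.80000e-02]), np.float64(380.4375))
(array([ 5.35356e+02, -2.61883e+02,  7.90000e-02]), np.float64(76.375))
(array([ 5.40151e+02, -2.58409e+02,  1.07000e-01]), np.float64(231.125))
```

View pics/crops.png

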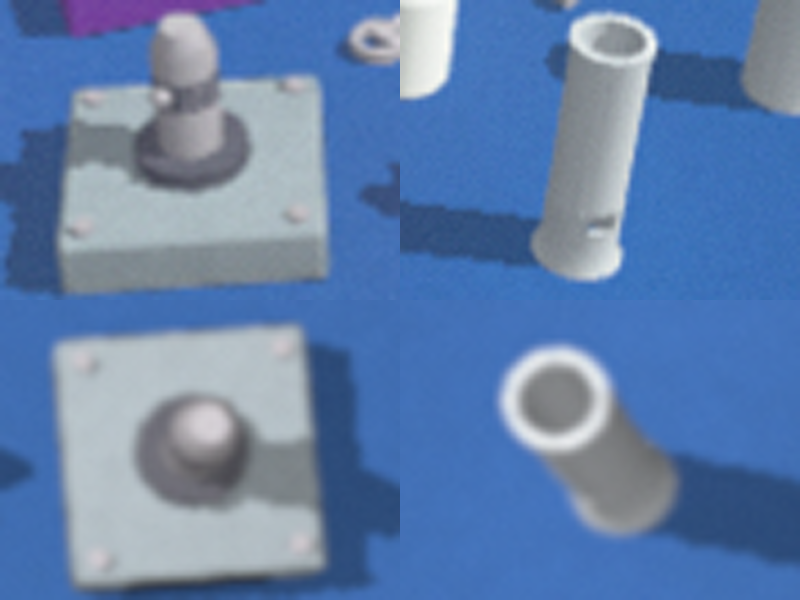

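The crops show the spring button at scene (229.2,240.3), left of the stub axis. The pipe's hole is at scene (397.5,277), slightly right of the pipe's axis. I'll work out their azimuths and the first move.

Run:
```python
from h import *
cs=cam("scene")
for n,(x,y),z,r,p in(("hole",(624,123),34,19.,(397.5,277)),("button",(538,-260),74,19,(229.2,240.3))):
    for d in np.arange(-90,91,15):
        b=np.radians(d); print(n,d,(proj(cs,[x+r*np.cos(b),y+r*np.sin(b),z])[0]-p).round(1))
    print(proj(cs,[[x,y,z]])[0]-p)
c=cam("wrist"); o=get_obs(); Rt=R.from_rotvec(o["orientation"]).as_matrix(); print("wristcam in tool",Rt.T@(c[2]-o["ee_pos"]),(Rt.T@c[3]).round(2).tolist(),c[0][0,0])
```

```text
hole -90 [-12.2  -6. ]
hole -75 [-11.5  -4.6]
hole -60 [-10.3  -3.3]
hole -45 [-8.7 -2.2]
hole -30 [-6.7 -1.3]
hole -15 [-4.5 -0.7]
hole 0 [-2.4 -0.6]
hole 15 [-0.3 -0.8]
hole 30 [ 1.5 -1.4]
hole 45 [ 2.9 -2.2]
hole 60 [ 3.8 -3.4]
hole 75 [ 4.2 -4.7]
hole 90 [ 4.  -6.1]
[-4.0958588  -6.05524012]
button -90 [-3.5 -3.6]
button -75 [-3.5 -2.4]
button -60 [-2.9 -1.3]
button -45 [-1.9 -0.3]
button -30 [-0.4  0.4]
button -15 [1.3 0.9]
button 0 [3.3 1. ]
button 15 [5.3 0.8]
button 30 [7.3 0.4]
button 45 [ 9.  -0.4]
button 60 [10.4 -1.4]
button 75 [11.3 -2.5]
button 90 [11.8 -3.7]
[ 4.13914815 -3.64420632]
wristcam in tool [ 7.51351852e+01  1.35690929e-02 -1.62528098e+02] [[0.0, -0.96, -0.28], [1.0, 0.0, -0.0], [0.0, -0.28, 0.96]] 294.2293989018266
```

>>> {"method": "move_arm", "body": {"rows": [[3.97,-3.73,0,0,100],[3.97,-3.73,0,0,100],[3.97,-3.73,0,0,100],[3.97,-3.73,0,0,100],[3.97,-3.73,0,0,100],[3.97,-3.73,0,0,100],[3.97,-3.73,0,0,100],[3.97,-3.73,0,0,100]]}}

```text
t: 2.05
ee_pos: [386.5, -241.2, 223.0]
orientation: [3.119, 0.372, 0.001]
ft_force: [0.3, -0.7, 0.4]
width: 88.2
grasp_force: 0.0
```

>>> {"method": "move_arm", "body": {"rows": [[3.97,-3.73,0,0,100],[3.97,-3.73,0,0,100],[3.97,-3.73,0,0,100],[3.97,-3.73,0,0,100],[3.97,-3.73,0,0,100],[3.97,-3.73,0,0,100],[3.97,-3.73,0,0,100],[3.97,-3.73,0,0,100],[0,0,0,0,100],[0,0,0,0,100]]}}

```text
t: 3.3
ee_pos: [623.3, 121.9, 222.2]
orientation: [3.119, 0.373, -0.002]
ft_force: [0.6, 0.5, -0.1]
width: 87.6
grasp_force: 0.0
```

```bash
cat > w.py <<'E'
import sys
from h import *
def look(name,labels):
    c=cam("wrist"); o=get_obs(); im=optics.get_image("wrist"); cv2.imwrite(f"pics/{name}.png",im)
    print("t",round(o["t"],2),"ee",np.round(o["ee_pos"],1),"F",np.round(o["ft_force"],1),"j",np.round(o["qpos"],2))
    for l in labels: print(l,[(np.round(d["point"],1).tolist(),round(d["conf"],2)) for d in spotter.find_in("wrist",l)][:4])
    return c,o,im
E
python3 - <<'E'
from w import *
c,o,im=look("w1",["pipe_mid","pipe_hole"])
Rt=R.from_rotvec(o["orientation"]).as_matrix(); print("x az",np.degrees(np.arctan2(Rt[1,0],Rt[0,0])))
print("rim centre/ hole pred",proj(c,[[624,123,140],[624+20*np.cos(.3),123+20*np.sin(.3),34]]))
np.savez("w1.npz",K=c[0],D=c[1],t=c[2],M=c[3])
E
```

```text
t 3.3 ee [623.3 121.9 222.2] F [ 0.6  0.5 -0.1] j [ 0.17  0.44  1.61 -0.    1.1   1.51]
pipe_mid [([273.5, 206.1], 0.67)]
pipe_hole [([271.6, 205.3], 0.69)]
x az 13.651877201425693
rim centre/ hole pred [[275.87165816 216.43912726]
 [275.13468694 174.71647041]]
```

View pics/w1.png

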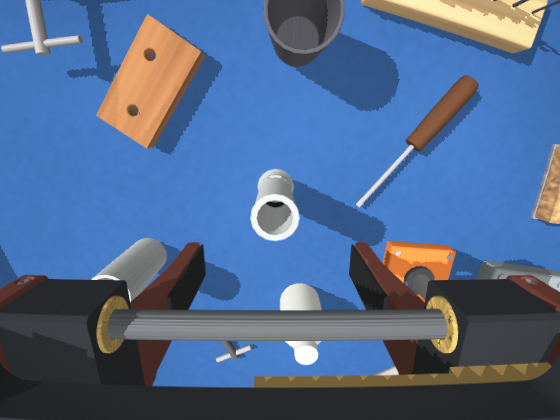

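The rim is at about (275,217) and the prediction was (275.9,216.4), so the pipe is within 2 mm. The hole shows at about (275,179), which puts its azimuth near 15°. Going down to grasp.

>>> {"method": "move_arm", "body": {"rows": [[0.06,-0.18,2,0,100],[0,0,2.5,0,100],[0,0,2.5,0,100],[0,0,2.5,0,100],[0,0,2.0,0,100],[0,0,1.1,0,100],[0,0,0,0,100]]}}

```text
t: 4.32
ee_pos: [623.7, 123.9, 95.8]
orientation: [3.119, 0.372, -0.002]
ft_force: [-0.0, 0.1, -0.1]
width: 88.0
grasp_force: 0.0
```

>>> {"method": "move_arm", "body": {"rows": [[0,0,0,0,40],[0,0,0,0,40],[0,0,0,0,30],[0,0,0,0,30],[0,0,0,0,30],[0,0,0,0,30],[0,0,0,0,30],[0,0,0,0,30]]}}

```text
t: 5.32
ee_pos: [624.2, 124.1, 96.8]
orientation: [-3.119, -0.373, -0.0]
ft_force: [-0.2, 0.3, 1.3]
width: 39.8
grasp_force: 30.0
```

>>> {"method": "move_arm", "body": {"rows": [[0,0,-1,0,30],[0,0,-3,0,30],[0,0,-4,0,30],[0,0,-4,0,30],[0,0,-3,0,30],[0,0,0,0,30]]}}

```text
t: 6.08
ee_pos: [625.5, 124.4, 249.6]
orientation: [-3.119, -0.373, -0.008]
ft_force: [0.1, -0.5, -2.0]
width: 39.8
grasp_force: 30.0
```

>>> {"method": "move_arm", "body": {"rows": [[-1.5,1.83,0,0,30],[-3.2,3.9,0,0,30],[-3.2,3.9,0,0,30],[-3.2,3.9,0,0,30],[-3.2,3.9,0,0,30],[-3.2,3.9,0,0,30],[-3.2,3.9,0,0,30],[-3.2,3.9,0,0,30],[-2.8,3.7,0,0,30],[0,0,0,5,30]]}}

```text
t: 7.32
ee_pos: [438.6, -260.1, 244.8]
orientation: [-3.132, -0.226, 0.005]
ft_force: [0.0, 0.7, -0.6]
width: 39.9
grasp_force: 30.0
```

>>> {"method": "move_arm", "body": {"rows": [[0,0,0,5,30],[0,0,0,5,30],[0,0,0,0,30],[0,0,0,0,30]]}}

```text
t: 7.82
ee_pos: [441.0, -257.7, 245.8]
orientation: [-3.14, 0.036, 0.003]
ft_force: [0.0, -1.0, -1.0]
width: 40.0
grasp_force: 30.0
```

Run:
```python
from w import *
c,o,im=look("w2",["stub_tip","button","stub","shoulder","pipe_hole"])
Rt=R.from_rotvec(o["orientation"]).as_matrix(); print("x az",np.degrees(np.arctan2(Rt[1,0],Rt[0,0])),o["orientation"])
print("pred tip, shoulder, pipe bottom",proj(c,[[537,-260,105],[537,-260,40],o["ee_pos"]+Rt@[0,0,96]]).round(1))
for d in spotter.find_in("wrist","stub_tip"): print(atz(c,d["point"],105).round(1))
for d in spotter.find_in("wrist","shoulder"): print(atz(c,d["point"],40).round(1))
```

```text
t 7.83 ee [ 441.  -257.7  245.8] F [ 0. -1. -1.] j [-0.55  0.23  1.86 -0.    1.06  1.04]
stub_tip [([274.2, 107.4], 0.88), ([147.4, 101.0], 0.87), ([459.3, 208.0], 0.87), ([417.5, 72.3], 0.82)]
button []
stub [([418.7, 71.8], 0.85), ([459.4, 206.0], 0.84), ([335.2, 234.5], 0.69), ([149.0, 102.7], 0.62)]
shoulder [([416.4, 75.2], 0.98), ([148.2, 104.2], 0.96), ([279.4, 106.0], 0.9), ([460.7, 205.6], 0.85)]
pipe_hole [([273.2, 260.1], 0.85)]
x az -1.2985982568783383 [-3.14047482e+00  3.55918253e-02  2.57368692e-03]
pred tip, shoulder, pipe bottom [[276.9 105.8]
 [277.  109.7]
 [276.6 213.2]]
[ 535.5 -257.3  105. ]
[ 545.3 -133.   105. ]
[ 429.3 -456.2  105. ]
[ 565.9 -395.9  105. ]
[ 399.  -319.5  105. ]
[ 573.4 -424.    40. ]
[ 547.8 -106.3   40. ]
[ 541.1 -263.    40. ]
[ 413.9 -499.8   40. ]
[ 374.3 -329.7   40. ]
```

View pics/w2.png

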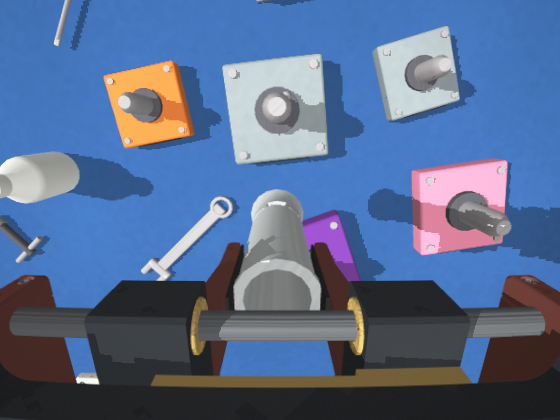

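The wrist picture shows the grey stub tip at (275,107) on its collar and the held pipe at (276,213). I'll take a crop with predicted outlines to refine the stub position and find the button.

Run:
```python
from w import *
c=cam("wrist"); im=cv2.imread("pics/w2.png")
# clear dark collar segmentation
S=8;u0,v0,w,h=240,75,75,60
cr=cv2.resize(im[v0:v0+h,u0:u0+w],None,fx=S,fy=S,interpolation=cv2.INTER_CUBIC)
g=cv2.cvtColor(im,cv2.COLOR_BGR2GRAY)
a=np.linspace(0,2*np.pi,60)
def ring(x,y,z,r): return np.c_[x+r*np.cos(a),y+r*np.sin(a),0*a+z]
for (z,r,col) in((40,27,(0,0,255)),(105,9,(0,255,0)),(93,15,(255,0,0))):
    p=(proj(c,ring(537,-260,z,r))-[u0,v0]+.5)*S; cv2.polylines(cr,[p.round().astype(int)],True,col,1)
for d in(-30,): 
    b=np.radians(d); p=(proj(c,[[537+18*np.cos(b),-260+18*np.sin(b),74]])[0]-[u0,v0]+.5)*S; cv2.circle(cr,tuple(int(q) for q in p),5,(0,255,255),1)
cv2.imwrite("pics/w2c.png",cr)
```

```text
(no output)
```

View pics/w2c.png

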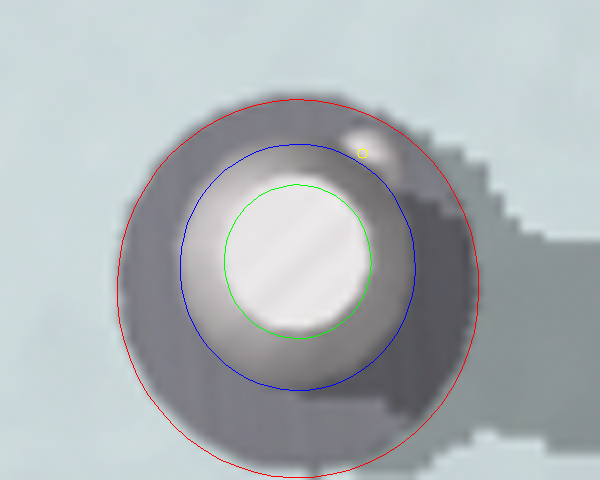

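The outlines fit to about 1 mm. The stub is at about (538,-260), and the button is visible at azimuth about -30°. The pipe's hole is at about 0°, so it is clearly off the button for the push. Moving over the stub and starting down.

>>> {"method": "move_arm", "body": {"rows": [[1.7,0,0,0,30],[3,0.03,0,0,30],[3,0,0,0,30],[2.0,0,0,0,30],[0,0,1.5,0,30],[0,0,1.5,0,30],[0,0,0.9,0,30],[0,0,0,0,30],[0,0,0,0,30]]}}

```text
t: 9.35
ee_pos: [538.9, -260.7, 208.0]
orientation: [3.141, -0.038, 0.001]
ft_force: [-0.9, 0.6, -1.4]
width: 39.7
grasp_force: 30.0
```

Run:
```python
from w import *
c,o,im=look("w3",["pipe_hole"])
for d in spotter.find_in("wrist","pipe_hole"): pass
Rt=R.from_rotvec(o["orientation"]).as_matrix(); print(np.degrees(np.arctan2(Rt[1,0],Rt[0,0])))
s=optics.get_image("scene"); cs=cam("scene")
def cr(im,u,v,w,h,X,Y): return cv2.resize(im[v-h:v+h,u-w:u+w],(X,Y),interpolation=cv2.INTER_CUBIC)
cv2.imwrite("pics/c3.png",np.hstack([cr(s,236,235,32,48,400,600),cr(im,278,205,32,48,400,600)]))
# predicted hole px for azimuths (pipe bottom = ee z-96.8)
x,y,z=o["ee_pos"]-[0,0,96.8]
for d in(-20,-10,0,10,20):
    b=np.radians(d); P=[[x+20*np.cos(b),y+20*np.sin(b),z+34]]; print(d,"wrist crop",((proj(c,P)[0]-[246,157]+.5)*6.25).round(),"scene",((proj(cs,P)[0]-[204,187]+.5)*6.25).round())
```

```text
t 9.35 ee [ 538.9 -260.7  208. ] F [-0.9  0.6 -1.4] j [-0.47  0.4   1.7  -0.    1.04  1.12]
pipe_hole []
-1.3921896826015105
-20 wrist crop [245. 284.] scene [145. 193.]
-10 wrist crop [218. 278.] scene [154. 194.]
0 wrist crop [190. 276.] scene [163. 195.]
10 wrist crop [163. 279.] scene [172. 194.]
20 wrist crop [136. 287.] scene [182. 193.]
```

View pics/c3.png

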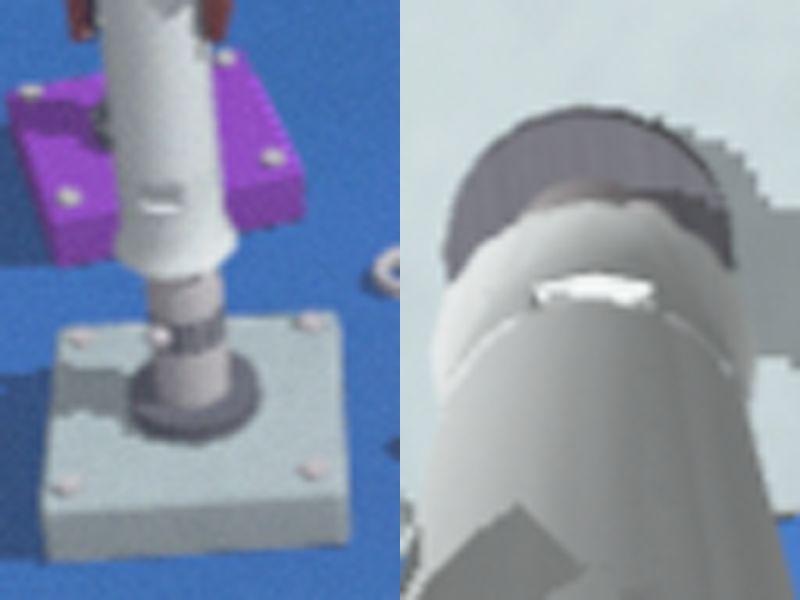

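The left crop shows the pipe standing coaxial above the stub, with the hole at scene-crop x of about 161. In the right crop the hole is at about 195, so its azimuth is about 0°. The button at -30° is still below. Descending.

>>> {"method": "move_arm", "body": {"rows": [[0,0,0.6,0,30],[0,0,0.6,0,30],[0,0,0.4,0,30],[0,0,0.3,0,30],[0,0,0,0,30]]}}

```text
t: 10.18
ee_pos: [538.8, -260.4, 188.3]
orientation: [-3.141, 0.038, 0.001]
ft_force: [-0.1, 0.5, -1.6]
width: 39.7
grasp_force: 30.0
```

>>> {"method": "move_arm", "body": {"rows": [[0,0,0.3,0,30],[0,0,0.3,0,30],[0,0,0.3,0,30],[0,0,0,0,30]]}}

```text
t: 10.68
ee_pos: [538.7, -260.3, 179.3]
orientation: [-3.141, 0.038, 0.001]
ft_force: [-0.1, -0.5, -1.3]
width: 39.9
grasp_force: 30.0
```

>>> {"method": "move_arm", "body": {"rows": [[0,0,0.2,0,30],[0,0,0.2,0,30],[0,0,0.2,0,30],[0,0,0.2,0,30],[0,0,0,0,30]]}}

```text
t: 11.3
ee_pos: [538.7, -260.3, 171.3]
orientation: [-3.141, 0.038, 0.001]
ft_force: [-0.5, 1.7, -3.0]
width: 39.9
grasp_force: 30.0
```

>>> {"method": "move_arm", "body": {"rows": [[0,0,0.1,0,30],[0,0,0.1,0,30],[0,0,0.1,0,30],[0,0,0,0,30]]}}

```text
t: 11.8
ee_pos: [538.9, -260.4, 168.8]
orientation: [-3.141, 0.038, 0.0]
ft_force: [-1.9, 2.7, 1.7]
width: 40.2
grasp_force: 30.0
```

>>> {"method": "move_arm", "body": {"rows": [[0,0,0.1,0,30],[0,0,0.1,0,30],[0,0,0.1,0,30],[0,0,0,0,30]]}}

```text
t: 12.3
ee_pos: [539.0, -260.4, 165.7]
orientation: [-3.141, 0.038, -0.0]
ft_force: [-2.8, 3.8, 3.7]
width: 39.9
grasp_force: 30.0
```

>>> {"method": "move_arm", "body": {"rows": [[-0.03,-0.03,0.1,0,30],[-0.02,-0.02,0.1,0,30],[0,0,0.1,0,30],[0,0,0,0,30]]}}

```text
t: 12.8
ee_pos: [538.8, -260.2, 162.8]
orientation: [3.141, -0.038, 0.001]
ft_force: [-1.5, 1.8, 3.6]
width: 39.9
grasp_force: 30.0
```

>>> {"method": "move_arm", "body": {"rows": [[0,0,0.1,0,30],[0,0,0.1,0,30],[0,0,0.1,0,30],[0,0,0,0,30]]}}

```text
t: 13.3
ee_pos: [538.7, -260.2, 159.4]
orientation: [3.141, -0.038, 0.001]
ft_force: [-0.2, 0.4, 0.8]
width: 40.1
grasp_force: 30.0
```

>>> {"method": "move_arm", "body": {"rows": [[0,0,0.2,0,30],[0,0,0.2,0,30],[0,0,0.2,0,30],[0,0,0.2,0,30],[0,0,0,0,30]]}}

```text
t: 13.92
ee_pos: [538.6, -260.1, 151.3]
orientation: [3.141, -0.038, 0.0]
ft_force: [2.5, -0.0, -1.2]
width: 39.8
grasp_force: 30.0
```

>>> {"method": "move_arm", "body": {"rows": [[0,0,0.2,0,30],[0,0,0.2,0,30],[0,0,0.2,0,30],[0,0,0.2,0,30],[0,0,0,0,30]]}}

```text
t: 14.55
ee_pos: [538.5, -260.0, 143.3]
orientation: [3.141, -0.038, 0.0]
ft_force: [1.8, -1.2, -1.9]
width: 40.0
grasp_force: 30.0
```

>>> {"method": "move_arm", "body": {"rows": [[0,0,0.1,0,30],[0,0,0.1,0,30],[0,0,0,0,30]]}}

```text
t: 14.92
ee_pos: [538.5, -260.0, 141.5]
orientation: [3.141, -0.038, 0.0]
ft_force: [1.7, -0.5, -1.3]
width: 39.8
grasp_force: 30.0
```

>>> {"method": "move_arm", "body": {"rows": [[0,0,0.1,0,30],[0,0,0.1,0,30],[0,0,0.1,0,30],[0,0,0,0,30]]}}

```text
t: 15.42
ee_pos: [538.6, -260.0, 138.5]
orientation: [3.141, -0.038, 0.0]
ft_force: [1.8, -0.9, -1.2]
width: 40.0
grasp_force: 30.0
```

>>> {"method": "move_arm", "body": {"rows": [[0,0,0.1,0,30],[0,0,0.1,0,30],[0,0,0,0,30]]}}

```text
t: 15.8
ee_pos: [538.6, -260.0, 136.7]
orientation: [3.141, -0.038, 0.0]
ft_force: [1.4, -0.2, 2.0]
width: 40.0
grasp_force: 30.0
```

Contact is starting at z of about 136.7, as expected. I'll press a little further and watch the force.

>>> {"method": "move_arm", "body": {"rows": [[0,0,0.05,0,30],[0,0,0.05,0,30],[0,0,0,0,30],[0,0,0,0,30]]}}

```text
t: 16.3
ee_pos: [538.7, -260.0, 136.7]
orientation: [3.141, -0.038, 0.001]
ft_force: [-0.9, 0.3, 9.1]
width: 39.9
grasp_force: 30.0
```

Home on the shoulder with 9 N. Now turning toward the button.

>>> {"method": "move_arm", "body": {"rows": [[0,0,0,3,30],[0,0,0,4,30],[0,0,0,4,30],[0,0,0,4,30],[0,0,0,3,30],[0,0,0,0,30]]}}

```text
t: 17.05
ee_pos: [538.6, -260.2, 136.7]
orientation: [3.096, -0.529, 0.001]
ft_force: [-1.7, -1.3, 8.7]
width: 40.2
grasp_force: 30.0
```

```bash
cat > st.py <<'E'
from h import *
o=get_obs(); Rt=R.from_rotvec(o["orientation"]).as_matrix()
print(round(o["t"],2),o["ee_pos"].round(1) if hasattr(o["ee_pos"],"round") else o["ee_pos"],"az",np.degrees(np.arctan2(Rt[1,0],Rt[0,0])).round(2),"F",np.round(o["ft_force"],1),"M",np.round(o["moment"],3),"j6",np.round(o["qpos"][5],3))
E
python3 st.py
```

```text
17.05 [ 538.6 -260.2  136.7] az -19.41 F [-1.7 -1.3  8.7] M [-0.123  0.25  -0.097] j6 1.44
```

>>> {"method": "move_arm", "body": {"rows": [[0,0,0,2,30],[0,0,0,2,30],[0,0,0,0,30]]}}

```text
t: 17.42
ee_pos: [538.5, -260.3, 136.6]
orientation: [3.076, -0.637, 0.001]
ft_force: [-1.2, -0.7, 8.9]
width: 39.8
grasp_force: 30.0
```

```bash
python3 st.py
```

```text
17.43 [ 538.5 -260.3  136.6] az -23.39 F [-1.2 -0.7  8.9] M [-0.176  0.307 -0.067] j6 1.509
```

>>> {"method": "move_arm", "body": {"rows": [[0,0,0,2,30],[0,0,0,0,30]]}}

```text
t: 17.68
ee_pos: [538.5, -260.3, 136.6]
orientation: [3.064, -0.69, 0.001]
ft_force: [-1.4, -1.0, 10.2]
width: 40.2
grasp_force: 30.0
```

```bash
python3 st.py
```

```text
17.68 [ 538.5 -260.3  136.6] az -25.38 F [-1.4 -1.  10.2] M [-0.309  0.301 -0.055] j6 1.544
```

>>> {"method": "move_arm", "body": {"rows": [[0,0,0,2,30],[0,0,0,0,30]]}}

```text
t: 17.92
ee_pos: [538.5, -260.4, 136.6]
orientation: [3.052, -0.743, 0.001]
ft_force: [-0.5, -1.1, 9.2]
width: 40.0
grasp_force: 30.0
```

```bash
python3 st.py
```

```text
17.93 [ 538.5 -260.4  136.6] az -27.39 F [-0.5 -1.1  9.2] M [-0.348  0.266 -0.023] j6 1.579
```

>>> {"method": "move_arm", "body": {"rows": [[0,0,0,2,30],[0,0,0,0,30]]}}

```text
t: 18.18
ee_pos: [538.4, -260.4, 136.6]
orientation: [3.038, -0.797, 0.001]
ft_force: [-1.1, -2.9, 8.8]
width: 39.8
grasp_force: 30.0
```

```bash
python3 st.py
```

```text
18.18 [ 538.4 -260.4  136.6] az -29.39 F [-1.1 -2.9  8.8] M [-0.4    0.355 -0.052] j6 1.614
```

>>> {"method": "move_arm", "body": {"rows": [[0,0,0,2,30],[0,0,0,0,30]]}}

```text
t: 18.42
ee_pos: [538.5, -260.4, 136.6]
orientation: [3.024, -0.849, 0.001]
ft_force: [-0.2, -2.1, 9.0]
width: 39.8
grasp_force: 30.0
```

```bash
python3 st.py
```

```text
18.43 [ 538.5 -260.4  136.6] az -31.38 F [-0.2 -2.1  9. ] M [-0.312  0.337  0.004] j6 1.649
```

>>> {"method": "move_arm", "body": {"rows": [[0,0,0,2,30],[0,0,0,0,30]]}}

```text
t: 18.68
ee_pos: [538.6, -260.2, 136.6]
orientation: [3.009, -0.902, 0.001]
ft_force: [-0.9, -0.5, 9.1]
width: 40.4
grasp_force: 30.0
```

```bash
python3 st.py
```

```text
18.68 [ 538.6 -260.2  136.6] az -33.38 F [-0.9 -0.5  9.1] M [-0.172  0.209 -0.036] j6 1.684
```

>>> {"method": "move_arm", "body": {"rows": [[0,0,0,2,30],[0,0,0,0,30]]}}

```text
t: 18.92
ee_pos: [538.5, -260.2, 136.6]
orientation: [2.993, -0.955, 0.001]
ft_force: [-0.6, 0.1, 8.3]
width: 39.6
grasp_force: 30.0
```

```bash
python3 st.py
python3 - <<'E'
from w import *
c,o,im=look("w4",["pipe_hole","button"]); s=optics.get_image("scene")
def cr(im,u,v,w,h,X,Y): return cv2.resize(im[v-h:v+h,u-w:u+w],(X,Y),interpolation=cv2.INTER_CUBIC)
cv2.imwrite("pics/c4.png",np.hstack([cr(s,234,242,20,30,400,600),cr(im,278,205,32,48,400,600)]))
E
```

```text
18.93 [ 538.5 -260.2  136.6] az -35.38 F [-0.6  0.1  8.3] M [-0.149  0.231 -0.001] j6 1.719
t 18.93 ee [ 538.5 -260.2  136.6] F [-0.6  0.1  8.3] j [-0.47  0.49  1.75 -0.    0.9   1.72]
pipe_hole [([276.2, 261.9], 0.94)]
button []
```

View pics/c4.png

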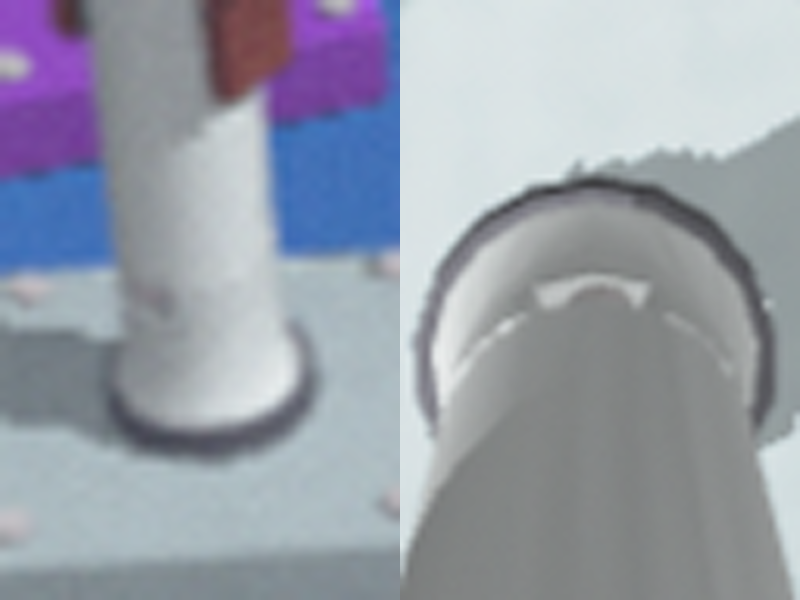

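The wrist crop shows a grey dome in the middle of the hole, with white left on either side. The side load also dropped between -31° and -33°, so the button seems to have clicked out. A small further turn should meet resistance if so.

>>> {"method": "move_arm", "body": {"rows": [[0,0,0,2,30],[0,0,0,2,30],[0,0,0,0,30]]}}

```text
t: 19.5
ee_pos: [538.6, -260.1, 136.6]
orientation: [2.958, -1.059, 0.001]
ft_force: [0.5, -0.4, 9.2]
width: 39.9
grasp_force: 30.0
```

```bash
python3 st.py
```

```text
19.5 [ 538.6 -260.1  136.6] az -39.39 F [ 0.5 -0.4  9.2] M [ 0.035  0.225 -0.006] j6 1.789
```

>>> {"method": "move_arm", "body": {"rows": [[0,0,0,2,30],[0,0,0,0,30]]}}

```text
t: 19.75
ee_pos: [538.6, -260.0, 136.6]
orientation: [2.939, -1.11, 0.001]
ft_force: [-0.7, -0.2, 9.6]
width: 39.8
grasp_force: 30.0
```

```bash
python3 st.py
```

```text
19.75 [ 538.6 -260.   136.6] az -41.39 F [-0.7 -0.2  9.6] M [0.009 0.178 0.01 ] j6 1.824
```

>>> {"method": "move_arm", "body": {"rows": [[0,0,0,1,30],[0,0,0,0,30]]}}

```text
t: 20.0
ee_pos: [538.6, -260.1, 136.6]
orientation: [2.929, -1.135, 0.001]
ft_force: [0.4, -0.4, 9.4]
width: 39.8
grasp_force: 30.0
```

```bash
python3 st.py
```

```text
20.0 [ 538.6 -260.1  136.6] az -42.38 F [ 0.4 -0.4  9.4] M [0.053 0.239 0.033] j6 1.841
```

>>> {"method": "move_arm", "body": {"rows": [[0,0,0,2,30],[0,0,0,0,30]]}}

```text
t: 20.25
ee_pos: [538.6, -260.0, 136.7]
orientation: [2.909, -1.187, 0.001]
ft_force: [-0.1, 0.8, 9.7]
width: 39.7
grasp_force: 30.0
```

```bash
python3 st.py;python3 - <<'E'
from w import *
c,o,im=look("w5",["pipe_hole","button"]); s=optics.get_image("scene")
old=cv2.imread("pics/w4.png"); w3=cv2.imread("pics/w3.png")
def cr(im,u,v,w,h,X,Y): return cv2.resize(im[v-h:v+h,u-w:u+w],(X,Y),interpolation=cv2.INTER_CUBIC)
cv2.imwrite("pics/c5.png",np.vstack([np.hstack([cr(w3,278,204,20,15,400,300),cr(old,278,204,20,15,400,300)]),np.hstack([cr(im,278,204,20,15,400,300),cr(s,232,247,20,15,400,300)])]))
E
```

```text
20.25 [ 538.6 -260.   136.7] az -44.39 F [-0.1  0.8  9.7] M [-0.004  0.179  0.029] j6 1.876
t 20.25 ee [ 538.6 -260.   136.7] F [-0.1  0.8  9.7] j [-0.47  0.49  1.75 -0.    0.9   1.88]
pipe_hole [([274.6, 258.3], 0.96), ([269.0, 185.4], 0.46)]
button [([274.3, 189.3], 0.18)]
```

View pics/c5.png

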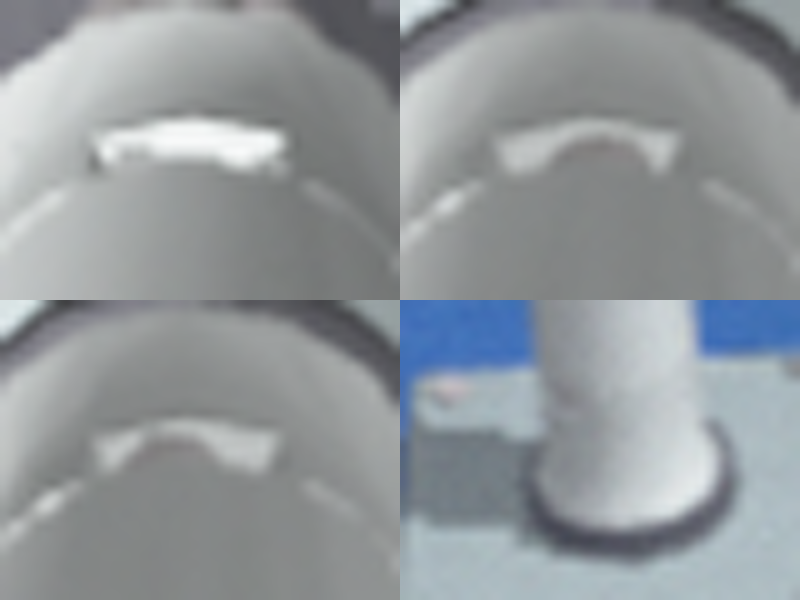

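The bottom-left crop shows the dome still in the hole, shifted left as the pipe turned, so the button is out and has play. One more small turn should confirm it locks.

>>> {"method": "move_arm", "body": {"rows": [[0,0,0,1,30],[0,0,0,0,30]]}}

```text
t: 20.7
ee_pos: [538.6, -260.0, 136.6]
orientation: [2.898, -1.212, 0.001]
ft_force: [-0.6, 0.2, 9.3]
width: 39.7
grasp_force: 30.0
```

```bash
python3 st.py
```

```text
20.7 [ 538.6 -260.   136.6] az -45.37 F [-0.6  0.2  9.3] M [0.09  0.218 0.054] j6 1.893
```

>>> {"method": "move_arm", "body": {"rows": [[0,0,0,1,30],[0,0,0,0,30]]}}

```text
t: 20.95
ee_pos: [538.7, -260.0, 136.6]
orientation: [2.888, -1.237, 0.001]
ft_force: [-0.7, 1.1, 8.9]
width: 39.9
grasp_force: 30.0
```

```bash
python3 st.py
```

```text
20.95 [ 538.7 -260.   136.6] az -46.37 F [-0.7  1.1  8.9] M [0.091 0.144 0.13 ] j6 1.911
```

Mz is rising, so the pipe is locked in turn. I'll turn back to the centre of the play, then check the lift lock gently.

>>> {"method": "move_arm", "body": {"rows": [[0,0,0,-3,30],[0,0,0,-3,30],[0,0,-0.1,0,30],[0,0,-0.1,0,30],[0,0,0,0,30]]}}

```text
t: 21.58
ee_pos: [537.7, -259.6, 137.0]
orientation: [-2.948, 1.084, 0.003]
ft_force: [-0.3, 0.0, -1.3]
width: 39.8
grasp_force: 30.0
```

```bash
python3 st.py
```

```text
21.57 [ 537.7 -259.6  137. ] az -40.39 F [-0.3  0.  -1.3] M [0.068 0.047 0.005] j6 1.806
```

>>> {"method": "move_arm", "body": {"rows": [[0,0,-0.1,0,30],[0,0,0,0,30]]}}

```text
t: 21.82
ee_pos: [538.0, -259.7, 138.3]
orientation: [-2.948, 1.084, 0.002]
ft_force: [-0.3, 0.6, -2.1]
width: 39.9
grasp_force: 30.0
```

```bash
python3 st.py
```

```text
21.82 [ 538.  -259.7  138.3] az -40.38 F [-0.3  0.6 -2.1] M [0.124 0.118 0.005] j6 1.806
```

>>> {"method": "move_arm", "body": {"rows": [[0,0,-0.1,0,30],[0,0,0,0,30]]}}

```text
t: 22.08
ee_pos: [537.9, -259.7, 138.9]
orientation: [-2.948, 1.084, 0.002]
ft_force: [1.5, 0.5, -10.3]
width: 39.8
grasp_force: 30.0
```

It is locked against lifting. Setting it back down and letting go.

>>> {"method": "move_arm", "body": {"rows": [[0,0,0.15,0,30],[0,0,0.15,0,30],[0,0,0.03,0,30],[0,0,0,0,30]]}}

```text
t: 22.58
ee_pos: [538.7, -260.0, 136.8]
orientation: [2.949, -1.084, 0.001]
ft_force: [-0.4, 0.8, 0.1]
width: 39.7
grasp_force: 30.0
```

>>> {"method": "move_arm", "body": {"rows": [[0,0,0,0,60],[0,0,0,0,80],[0,0,0,0,100],[0,0,0,0,100],[0,0,0,0,100],[0,0,0,0,100]]}}

```text
t: 23.32
ee_pos: [538.5, -259.9, 136.4]
orientation: [-2.949, 1.084, 0.0]
ft_force: [0.2, -0.0, -0.6]
width: 87.8
grasp_force: 0.0
```

>>> {"method": "move_arm", "body": {"rows": [[0,0,-1,0,100],[0,0,-2,0,100],[0,0,-3,0,100],[0,0,-3,0,100],[0,0,-3,0,100],[-4,0,0,0,100],[-4,0,0,0,100],[0,0,0,0,100]]}}

```text
t: 24.32
ee_pos: [475.8, -206.8, 257.1]
orientation: [-2.949, 1.083, 0.0]
ft_force: [0.1, -0.5, -0.7]
width: 87.7
grasp_force: 0.0
```

Run:
```python
from w import *
c,o,im=look("w6",["pipe_hole","button"]); s=optics.get_image("scene")
def cr(im,u,v,w,h,X,Y): return cv2.resize(im[v-h:v+h,u-w:u+w],(X,Y),interpolation=cv2.INTER_CUBIC)
cv2.imwrite("pics/c6.png",np.hstack([cr(s,234,230,40,60,400,600),cv2.resize(im,(400,300)).repeat(2,0)]))
```

```text
t 24.32 ee [ 475.8 -206.8  257.1] F [ 0.1 -0.5 -0.7] j [-0.43  0.23  1.83  0.    1.09  1.84]
pipe_hole [([280.3, 107.7], 0.86)]
button []
```

View pics/c6.png

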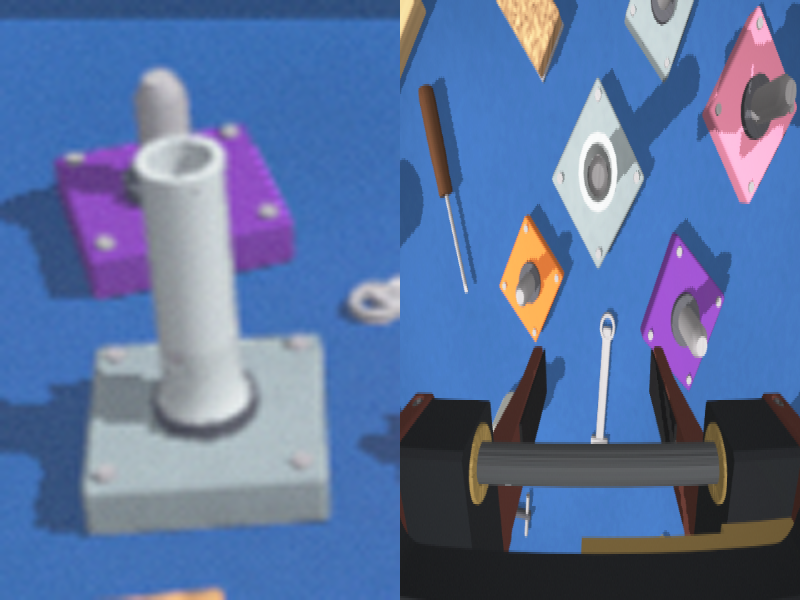

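The pipe stands upright and home on the collar at scene-crop (200,390). The gripper is clear and the other things have not moved.

```bash
python3 -c "
from workcell import close_job
print(close_job())"
```

```text
the job is handed in; nothing more can be done
None
```

The pipe is home on the dust box stub with the button clicked out through its hole (it resisted both turning and lifting), force readings stayed near 10 N, and the job is handed in with the gripper clear.

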